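# Free the ratchet of the lever press and close its arm

## Task

Close the lever juice press for storage: press the red pawl tab down until the ratchet is free and stays free, then push the press's arm fully down by its black end pad until it reaches its stop. Only press and push with the fingers, gripping and lifting nothing: do not work the press with the body of the hand, do not lift the arm back to its top, do not force it while the pawl is still engaged, and leave the kettle, tub, lemon squeezer and scraper where they are. Finish with the hand clear of everything.

Things in the scene. Friction and masses are not known exactly. Their poses are not given: they have to be found in the camera images.
- press: Steel lever juice press, fixed to the counter (does not move). Origin: underside, directly under the arm's hinge. Its z is up; the arm points to its -x side, the pawl tab lies on its +x side. Base slab x -170..+130, y -65..+65, 18 mm thick. The arm's hinge axis is parallel to the press's y, 150 mm above the origin; struts at x=0 (up to 167 mm high) and at x=+75 (up to 220 mm), all within y -28..+28. An open bowl 50 mm in radius, rim 80 mm high, stands on the base at x=-95.
- lever (a joint): Hinge of the press arm, rad: 0 = fully raised (arm 1.05 rad above level), 1.05 = fully down (arm level, against its stop). It starts 0.08 to 0.30. While the pawl is engaged, a tooth stops the arm at about 0.32. The hinge is stiff: the arm stays where it is left, and with the pawl free it takes about 3 to 9 N at the end pad to push it down.
- lever_pad (a point): Centre of the top face of the black end pad of the arm, 190 mm from the hinge axis along the arm and 8 mm above the arm's centre line. Pad 60 mm long, 44 mm wide, 16 mm thick. The point's -x axis points outward along the arm, its z is the normal of the pad's top face (so it leans with the arm; level when the arm is down, then 158 mm above the counter). The pad swings down and outward on an arc about the hinge.
- pawl (a joint): Hinge of the brass ratchet pawl, rad: 0 = engaged (hook between the teeth), 0.32 = fully pressed (stop). Free of the teeth above 0.15; press it fully. Stiff, no return spring: it stays where it is left. It takes about 5 N on the middle of the tab.
- pawl_tab (a point): Centre of the top face of the red thumb tab of the pawl, facing up (tab 36 mm along the press's x, 42 mm along its y, 8 mm thick), 231 mm above the counter when engaged. It lies 50 mm beyond the pawl's hinge and goes down about 16 mm, tilting 0.32 rad, when fully pressed.
- kettle: Glass kettle with blue base and black handle, 192 mm high, 156 mm across, handle reaching 121 mm from the axis on its +x side; origin at the centre of its underside. Bystander.
- tub: White plastic tub with lid, 118 x 118 x 82 mm; origin at the centre of its underside. Bystander.
- squeezer: Stainless steel hand lemon squeezer lying flat, about 220 mm long (along its x), 74 mm wide, 52 mm high; origin under its middle. Bystander.
- scraper: Red silicone scraper lying flat, 243 mm long (along its x), 52 mm wide, 14 mm high; origin under its middle. Bystander.

How it is judged:
On the way, in this order (a step that is already met when the one before it is completed fails the run):
1. the pawl tab is pressed down and the ratchet is free, the arm still up (value of joint pawl above 0.2 rad and value of joint lever below 0.5 rad), for 0.2 s.
2. the arm is pushed fully down (value of joint lever above 0.99 rad), for 0.2 s.
At the end, for the whole second after the job is handed in: The press arm rests fully down (joint within 0.06 rad of its stop), the pawl is still free (joint above 0.2 rad), and the kettle, tub, squeezer and scraper are within 20 mm of where they began (value of joint lever above 0.99 rad and velocity of joint lever below 0.05 rad/s and value of joint pawl above 0.2 rad and distance of each of kettle, tub, squeezer, scraper from where it was at the start of the episode below 0.02 m); the robot touches nothing.
It fails at once if the press is worked with the body of the hand or the robot's arm instead of the fingers (over 10 N) (contact force between the arm and press above 10 N).
It fails at once if the arm is forced (more than 30 N) while the pawl is still engaged (value of joint pawl below 0.13 rad and contact force between the fingers and lever above 30 N).
It fails at once if the arm is lifted up to its top stop (value of joint lever below 0.02 rad).
It fails at once if a bystander is shoved, lifted or carried (moved more than 30 mm) (distance of any of kettle, tub, squeezer, scraper from where it was at the start of the episode above 0.03 m).
It also fails if it takes over 56 s, if anything falls off the work surface, if the arm or the gripper's body presses on something with over 40 N, if the wrist force passes 120 N, or if a joint passes its speed limit or range.

## Robot

A 7-joint arm with a two-finger parallel gripper is mounted at the origin on the work surface. World frame = base frame: x ahead of the robot, y to its left, z up, the work surface at z = 0. Lengths are in m, angles in rad, forces in N, time in s.
With the tool pointing down it reaches from about 0.4 to 0.875 m from the base axis. Payload 4.4 kg.
Tool frame: the origin (TCP) lies midway between the tips of the shut fingers; the grasp point (between the pads) lies 19 mm behind it; z points along the fingers, y is the direction in which the jaws open and shut (so a half turn about z gives the same grasp; the last joint's range is limited). The gripper opens to 85 mm and grips with 20 to 120 N. Pads are 22 mm wide; open, the fingers measure 114 mm over their backs; the gripper's body (76 mm by 85 mm) begins 54 mm behind the grasp point. The pads swing forward as they close: fully open they stand 13 mm farther back than shut.
Start: joints at [-1.28, 0.628, 0.038, 1.517, -0.027, 0.996, -0.02], TCP at [0.227, 0.609, 0.231] pointing down, gripper open.
Joint ranges: [-3.06, 3.06], [-0.37, 2.12], [-1.25, 1.32], [0.18, 2.47], [-1.1, 4.24], [0.23, 1.98], [-2.94, 2.94]. Speed limits (rad/s): [2.57, 2.57, 3.14, 3.14, 3.14, 3.14, 3.14].

## Interface

Orientations are given as a rotation vector (axis times angle).
In Python, from cell import arm gives the robot as it stands. The module is installed in compiled form; this text tells all that it offers.
- The arm moves only by the shell command python3 -m creep 'ROWS' [OPENING] [FORCE]. ROWS is JSON, a list of rows, each a list of 6 numbers: the shift along the tool's x, y, z in mm, then the turn, a rotation vector about the tool's x, y, z in rad. A call has 1 to 10 rows; each row is the pose to reach, as a shift and turn from the pose commanded when the call began, along the tool's axes at that moment; what a row does not reach only later rows make up. A row lasts 1/8 s, in which the tool goes at most 62.5 mm and 10.7 degrees, less where a joint would pass 70% of its speed; a pose out of reach is approached as far as the arm can. A call with a gripper value outside its range is refused whole. OPENING is the opening, from 0 (shut) to 1 (fully open), set as the call begins (- or left out, the last holds). The fingers move at their own pace and stop on an object; FORCE is the grip in N (left out, the last holds). Time passes only in rows, so rows that repeat a pose let the fingers close. It gives the time, the measured TCP pose, the force and the opening at its end, in the units of the state.
- arm.state(): the state, without advancing time (a new reading comes with each control period).
- arm.get_image(name): name is "scene" or "side" or "wrist"; returns a dict with "img" (480x640x3 uint8, red, green, blue), "camera_matrix" (3x3 intrinsics, pixels), "pose" (4x4, takes a point from camera to world coordinates). Camera axes: x right, y up, looking along -z (the intrinsics and any distortion apply to the point x, -y, -z); pixel columns grow to the right and rows downward; lengths in m; the calibration is good to about 2 mm. A picture is of the moment at which its call begins. There is no depth.
- arm.close_job(): hands the job in, once; it reports no verdict.
The state is a dict: "time_s": time; "joint_positions": joint angles; "joint_vel": joint speeds; "tau": joint torques, N m; "eef_pos": TCP position; "orientation": TCP orientation; "wrist_force": force on the tool from outside, world axes, zero at the start; "torque": the same for the moment, N m; "finger_gap": finger opening in m.
Only numpy, scipy, OpenCV 4.12 (cv2) and the standard library are available. Lean on these libraries where they do the work, as an engineer would, in place of code of your own. Each camera call takes 0.05 s, during which the arm holds its last target.

## Working session

There is one attempt and no reset: what is moved stays moved. The work goes in short steps, Python scripts to look and compute and a shell command to move; the robot and the scene stay as the last step left them, time stands still between calls to the robot, and variables do not carry over. Pictures are saved under pics/ and viewed, and the job is handed in when it is done.

```bash
mkdir -p pics
python3 - <<'E'
from cell import arm
import cv2
s=arm.state(); print(s)
for n in("scene","side","wrist"):
    d=arm.get_image(n); cv2.imwrite(f"pics/{n}0.png",d["img"][:,:,::-1]); print(n,d["camera_matrix"].round(1).tolist(),d["pose"].round(3).tolist(),[k for k in d])
E
```

```text
{'time_s': 0.0, 'joint_positions': array([-1.27979334,  0.62937437,  0.03847194,  1.51838604, -0.02701247,
        0.99626311, -0.02003737]), 'joint_vel': array([ 1.12447498e-03,  2.22814428e-03,  5.75627962e-04, -4.39945859e-05,
        6.92892294e-04, -2.41780150e-03, -1.04619428e-03]), 'tau': array([ 5.43143724e-04, -5.63402903e+01,  1.22632843e+00, -1.93438715e+01,
        1.10468446e-02,  1.06569700e-02, -8.36107631e-06]), 'eef_pos': array([0.22680003, 0.6084806 , 0.23036555]), 'orientation': array([-5.57548452e-01, -3.09140984e+00,  2.96440685e-03]), 'wrist_force': array([ 0.09131659,  0.58462536, -0.06749097]), 'torque': array([-0.03400654,  0.03179009, -0.01599037]), 'finger_gap': 0.08557444879290223}
scene [[462.4, 0.0, 324.0], [0.0, 462.4, 237.5], [0.0, 0.0, 1.0]] [[0.825, -0.367, 0.429, 0.968], [0.565, 0.548, -0.617, -0.591], [-0.009, 0.751, 0.66, 0.8], [0.0, 0.0, 0.0, 1.0]] ['img', 'camera_matrix', 'pose']
side [[587.2, 0.0, 317.8], [0.0, 587.2, 239.9], [0.0, 0.0, 1.0]] [[0.991, -0.077, 0.112, 0.696], [0.136, 0.584, -0.8, -1.073], [-0.003, 0.808, 0.589, 0.977], [0.0, 0.0, 0.0, 1.0]] ['img', 'camera_matrix', 'pose']
wrist [[400.5, 0.0, 327.2], [0.0, 400.5, 236.5], [0.0, 0.0, 1.0]] [[0.35, -0.896, -0.275, 0.157], [0.937, 0.334, 0.105, 0.635], [-0.003, -0.294, 0.956, 0.374], [0.0, 0.0, 0.0, 1.0]] ['img', 'camera_matrix', 'pose']
```

View pics/scene0.png

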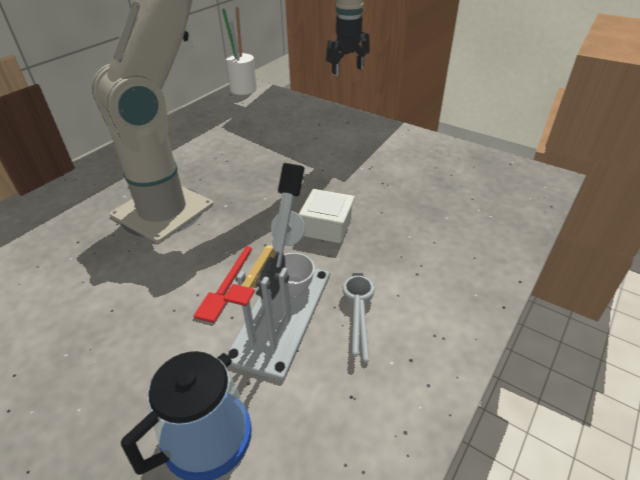

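View pics/side0.png

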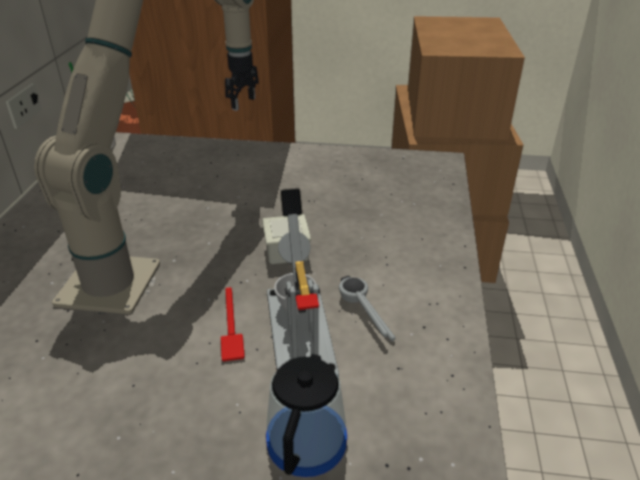

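View pics/wrist0.png

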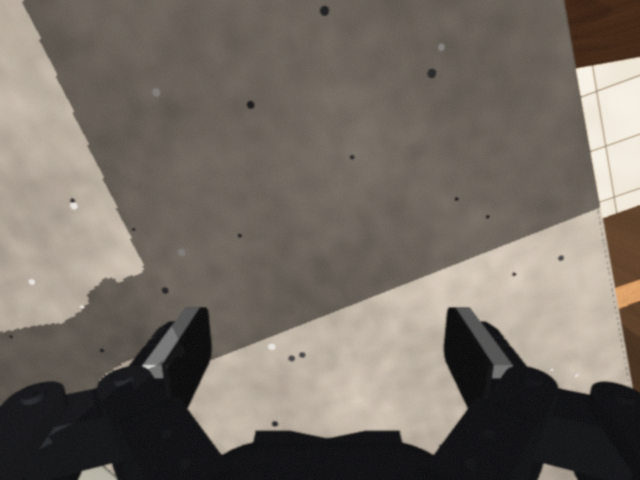

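Run:
```python
import cv2,numpy as np
a=cv2.imread("pics/scene0.png")[150:400,170:390]; b=cv2.imread("pics/side0.png")[170:400,220:400]
cv2.imwrite("pics/za.png",cv2.resize(a,None,fx=2.4,fy=2.4,interpolation=2)); cv2.imwrite("pics/zb.png",cv2.resize(b,None,fx=2.5,fy=2.5,interpolation=2))
```

```text
(no output)
```

View pics/za.png

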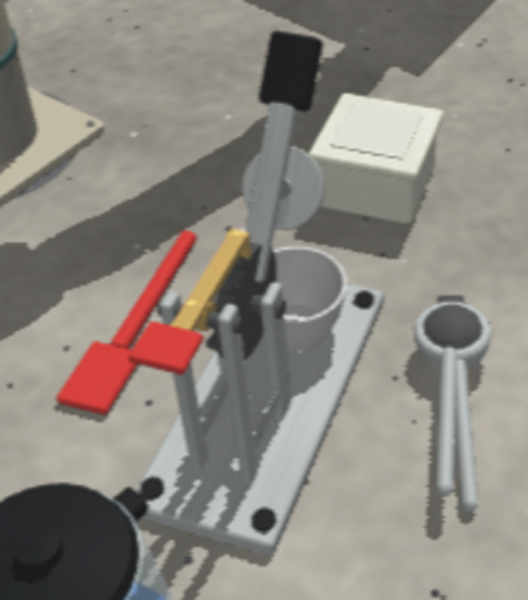

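View pics/zb.png

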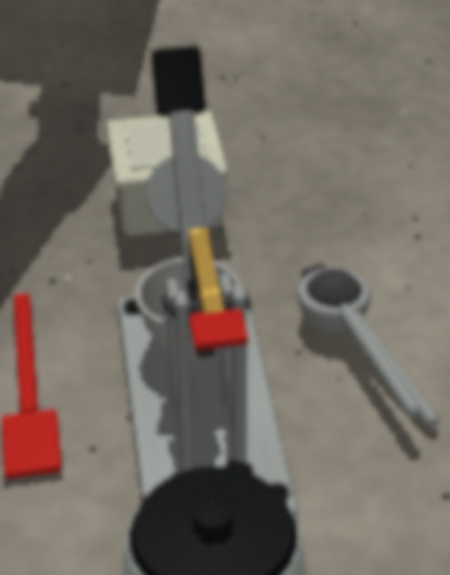

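```bash
cat > geo.py <<'E'
import numpy as np
from scipy.optimize import least_squares
K={'s':[462.4,324.0,237.5],'d':[587.2,317.8,239.9]}
from cell import arm
def proj(d,P):
    T=np.linalg.inv(d["pose"]); p=T[:3,:3]@P+T[:3,3]; k=d["camera_matrix"]
    return np.array([k[0,0]*p[0]/-p[2]+k[0,2], k[1,1]*-p[1]/-p[2]+k[1,2]])
E
cat > fit.py <<'E'
from geo import *
D={'s':arm.get_image("scene"),'d':arm.get_image("side")}
Z={'s':(2.4,170,150),'d':(2.5,220,170)}
tab=[(-18,-21),(-18,21),(18,21),(18,-21)]
pad=[(-220,-22),(-220,22),(-160,22),(-160,-22)]
obs=[]
for c,t,p in(('s',[(145,323),(204,341),(190,367),(131,354)],[(272,31),(322,40),(308,108),(259,98)]),
             ('d',[(190,316),(243,309),(246,338),(195,343)],[(153,50),(200,47),(204,108),(157,112)])):
    for q,z in zip(tab,t): obs.append((c,'t',q,z))
    for q,z in zip(pad,p): obs.append((c,'p',q,z))
obs+=[('s','b',(-170,65),(382,291)),('d','b',(-170,-65),(119,303)),('s','b',(130,65),(270,545))]
def P(kind,q,v):
    x,y,yaw,L,tx,tz=v
    if kind=='t': l=np.array([tx+q[0]/1e3,q[1]/1e3,tz])
    elif kind=='b': l=np.array([q[0]/1e3,q[1]/1e3,.018])
    else:
        a=1.05-L; r=-q[0]/1e3
        l=np.array([-(r*np.cos(a))+.008*np.sin(a),q[1]/1e3,.15+r*np.sin(a)+.008*np.cos(a)])
    c,s=np.cos(yaw),np.sin(yaw)
    return np.array([x+c*l[0]-s*l[1],y+s*l[0]+c*l[1],l[2]])
def res(v):
    o=[]
    for c,k,q,z in obs:
        f,ox,oy=Z[c]; o+=list(proj(D[c],P(k,q,v))-[z[0]/f+ox,z[1]/f+oy])
    return np.array(o)
r=least_squares(res,[.7,-.2,-1.57,.2,.12,.231],loss='soft_l1'); print(r.x.round(4),r.cost)
print(res(r.x).reshape(-1,2).round(1).tolist())
v=r.x
print('tab',P('t',(0,0),v),'pad',P('p',(-190,0),v)); v2=v.copy(); v2[3]=1.05; print('pad down',P('p',(-190,0),v2),'o/pad outer',P('p',(-220,0),v))
E
python3 fit.py
```

```text
[ 0.5256 -0.1322 -1.2819  0.2234  0.1224  0.2269] 22.740271212235648
[[3.2, -0.7], [1.4, -2.7], [-2.0, 2.3], [-0.8, 1.8], [0.2, -0.4], [0.6, -0.5], [0.2, 1.7], [-0.6, 1.9], [-1.0, -1.1], [-0.6, -0.5], [1.1, 0.4], [-0.7, 0.8], [-1.6, -1.1], [-0.3, -1.5], [1.0, 1.2], [-0.4, 1.4], [1.1, -0.3], [-1.2, -3.3], [1.1, 1.2]]
tab [ 0.56048833 -0.2495545   0.226943  ] pad [ 0.49061269 -0.01445927  0.29519432]
pad down [0.47147031 0.04994487 0.158     ] o/pad outer [0.48482328 0.00501907 0.31726413]
```

```bash
cat >> fit.py <<'E'
import cv2
for c,n in(('s','oa'),('d','ob')):
    f,ox,oy=Z[c]; im=cv2.imread({'s':'pics/za.png','d':'pics/zb.png'}[c])
    for k,q in(('t',tab),('p',pad),('b',[(-170,-65),(-170,65),(130,65),(130,-65)])):
        pts=np.array([(proj(D[c],P(k,a,v))-[ox,oy])*f for a in q]).astype(int)
        cv2.polylines(im,[pts],True,(0,255,0),1)
    cv2.imwrite(f'pics/{n}.png',im)
E
python3 fit.py >/dev/null
```

```text
(no output)
```

View pics/oa.png

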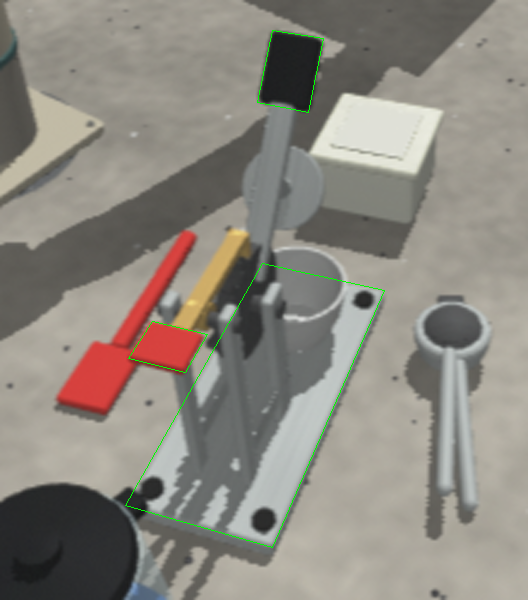

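View pics/ob.png

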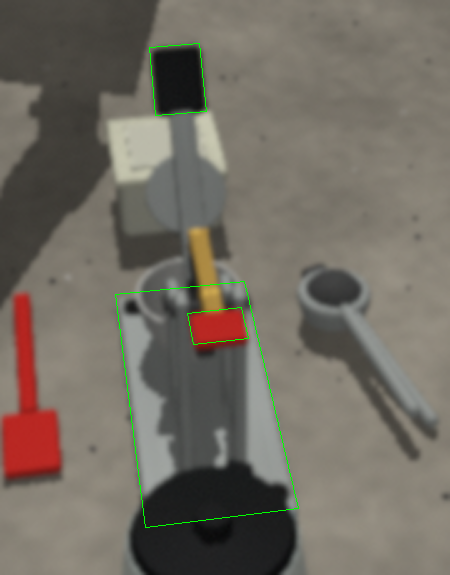

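```bash
cat > mv.py <<'E'
import sys,numpy as np
from scipy.spatial.transform import Rotation as R
from cell import arm
s=arm.state(); r=R.from_rotvec(s["orientation"]); M=r.as_matrix()
print('t',s['time_s'],'tcp',s['eef_pos'].round(4),'F',s['wrist_force'].round(1),'gap',round(s['finger_gap'],4)); print('toolaxes cols',M.round(3).tolist(),'q',s['joint_positions'].round(2))
a=list(map(float,sys.argv[1:]))
for i in range(0,len(a),3): print(a[i:i+3],'->',(M.T@(np.array(a[i:i+3])-s['eef_pos'])*1e3).round(1))
Rd=R.from_matrix(np.array([[np.cos(y:=-1.2819),np.sin(y),0],[np.sin(y),-np.cos(y),0],[0,0,-1]]))
print('turn to align x with press x',(r.inv()*Rd).as_rotvec().round(3))
E
python3 mv.py .3 .45 .42 .40 .18 .42 .56 -.25 .42
python3 - <<'E'
import numpy as np
from geo import *
from scipy.optimize import least_squares
a,b=arm.get_image("scene"),arm.get_image("side")
for n,z,p,q in(("kettle",.19,(186,375),(305,378)),("tub",.082,(331,204),(286,225))):
    print(n,least_squares(lambda X:np.r_[proj(a,X)-p,proj(b,X)-q],[.6,-.3,.1]).x.round(3))
E
```

```text
t 0.35 tcp [0.227  0.609  0.2311] F [0.1 0.6 0.2] gap 0.0854
toolaxes cols [[-0.937, 0.349, -0.0], [0.349, 0.937, -0.0], [0.0, -0.0, -1.0]] q [-1.28  0.63  0.04  1.52 -0.03  1.   -0.02]
[0.3, 0.45, 0.42] -> [-124.  -123.5 -188.9]
[0.4, 0.18, 0.42] -> [-312.  -341.6 -188.8]
[0.56, -0.25, 0.42] -> [-612.1 -688.6 -188.7]
turn to align x with press x [-0.    -0.    -2.217]
kettle [ 0.575 -0.394  0.182]
tub [0.43  0.216 0.068]
```

```bash
python3 -m creep '[[0,0,-60,0,0,0],[0,0,-120,0,0,0],[0,0,-180,0,0,0],[-20,-20,-190,0,0,0.1],[-55,-60,-190,0,0,0.2],[-90,-100,-190,0,0,0.3],[-125,-140,-190,0,0,0.4],[-160,-180,-190,0,0,0.5],[-195,-220,-190,0,0,0.6],[-230,-260,-190,0,0,0.7]]' 0; python3 mv.py .40 .18 .42 .56 -.25 .42
```

```text
time_s: 1.7
eef_pos: [0.3521, 0.2834, 0.4216]
orientation: [1.588, 2.71, 0.002]
wrist_force: [1.2, 0.2, 0.8]
finger_gap: 0.0001
t 1.7 tcp [0.3521 0.2834 0.4216] F [1.2 0.2 0.8] gap 0.0001
toolaxes cols [[-0.489, 0.872, 0.001], [0.872, 0.489, 0.001], [0.0, 0.001, -1.0]] q [-0.99  0.16  0.3   1.73 -0.05  1.26 -0.17]
[0.4, 0.18, 0.42] -> [-113.6   -8.8    1.5]
[0.56, -0.25, 0.42] -> [-566.9  -79.4    1.3]
turn to align x with press x [ 1.00e-03  1.00e-03 -2.92e+00]
```

```bash
python3 -m creep '[[-57,-8,0,0,0,0.1],[-114,-16,0,0,0,0.2],[-171,-24,0,0,0,0.22],[-228,-32,0,0,0,0.22],[-285,-40,0,0,0,0.22],[-342,-48,0,0,0,0.22],[-399,-56,0,0,0,0.22],[-456,-64,0,0,0,0.22],[-500,-72,0,0,0,0.22],[-500,-72,0,0,0,0.22]]'; python3 mv.py .5605 -.2496 .26
python3 - <<'E'
from cell import arm
import cv2
for n in("scene","side","wrist"):
    d=arm.get_image(n); cv2.imwrite(f"pics/{n}1.png",d["img"][:,:,::-1])
E
```

```text
time_s: 2.95
eef_pos: [0.5344, -0.1899, 0.4209]
orientation: [1.88, 2.516, -0.004]
wrist_force: [-0.4, 0.3, 1.0]
finger_gap: 0.0001
t 2.95 tcp [ 0.5344 -0.1899  0.4209] F [-0.4  0.3  1. ] gap 0.0001
toolaxes cols [[-0.284, 0.959, -0.001], [0.959, 0.284, -0.003], [-0.002, -0.002, -1.0]] q [-0.12  0.41  0.63  1.46 -0.24  1.35  0.82]
[0.5605, -0.2496, 0.26] -> [-64.3   8.3 161. ]
turn to align x with press x [4.00e-03 2.00e-03 3.14e+00]
```

View pics/wrist1.png

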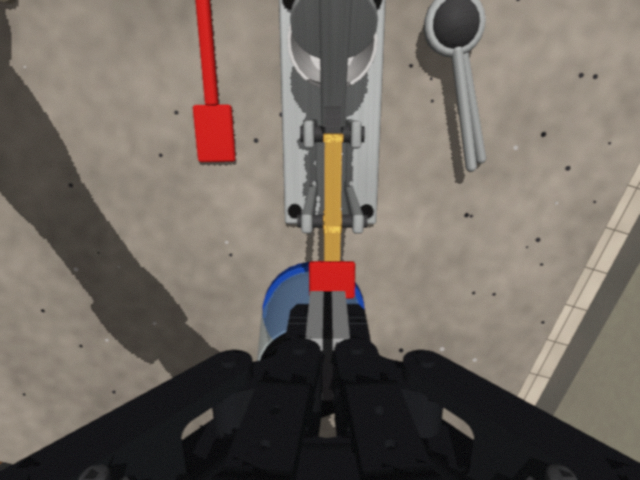

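The wrist picture shows the red tab at about (332,276), its far edge at row 262, straight ahead of the fingertips; the press axis runs straight up the image. I'll check this against the fitted position.

Run:
```python
from geo import *
w,a,b=[arm.get_image(n) for n in("wrist","scene","side")]
c,s=np.cos(-1.2819),np.sin(-1.2819); t=np.array([.5605,-.2496,.227])
for q in((-.018,-.021),(-.018,.021)):
    P=t+[c*q[0]-s*q[1],s*q[0]+c*q[1],0]
    print(proj(w,P).round(1))
# triangulate far corners with all three views
A=[((310,262),(145,323),(190,316)),((354,262),(204,341),(243,309))]
for pw,ps,pd in A:
    ps=np.array(ps)/2.4+[170,150]; pd=np.array(pd)/2.5+[220,170]
    r=least_squares(lambda X:np.r_[proj(w,X)-pw,proj(a,X)-ps,proj(b,X)-pd],[.56,-.25,.23]); print(r.x.round(4),r.fun.round(1))
```

```text
[310.5 260.4]
[357.2 260.7]
[ 0.535  -0.2407  0.2265] [-0.4  0.5  2.1  0.3 -1.3 -0.1]
[ 0.5743 -0.2291  0.2245] [ 0.9  0.1 -0.1 -1.  -1.4  1.3]
```

```bash
python3 -m creep '[[-35,4,0,0,0,0],[-69,8,0,0,0,0],[-69,8,45,0,0,0],[-69,8,90,0,0,0],[-69,8,135,0,0,0],[-69,8,165,0,0,0],[-69,8,172,0,0,0],[-69,8,172,0,0,0]]'; python3 mv.py .5619 -.2544 .23;  python3 - <<'E'
from cell import arm
import cv2
for n in("scene","wrist"):
    d=arm.get_image(n); cv2.imwrite(f"pics/{n}2.png",d["img"][:,:,::-1])
a=cv2.imread("pics/scene2.png")[180:330,160:340]; cv2.imwrite("pics/z2.png",cv2.resize(a,None,fx=3,fy=3))
E
```

```text
time_s: 4.25
eef_pos: [0.563, -0.249, 0.25]
orientation: [1.87, 2.523, 0.0]
wrist_force: [-0.4, -0.5, 0.6]
finger_gap: -0.0
t 4.25 tcp [ 0.563 -0.249  0.25 ] F [-0.4 -0.5  0.6] gap -0.0
toolaxes cols [[-0.291, 0.957, 0.001], [0.957, 0.291, -0.0], [-0.0, 0.001, -1.0]] q [ 0.03  0.62  0.57  1.61 -0.37  1.03  1.  ]
[0.5619, -0.2544, 0.23] -> [-4.8 -2.6 20. ]
turn to align x with press x [-1.000e-03  1.000e-03 -3.136e+00]
```

View pics/z2.png

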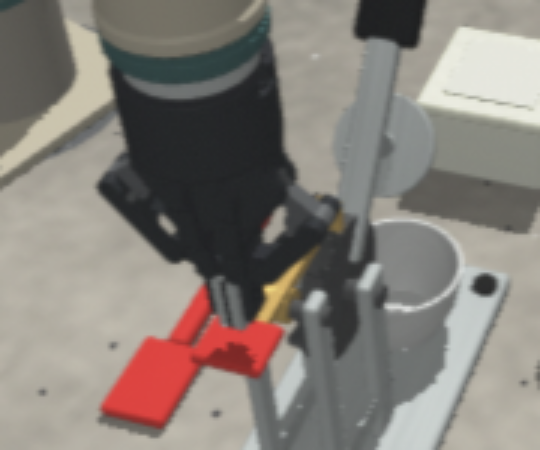

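View pics/wrist2.png

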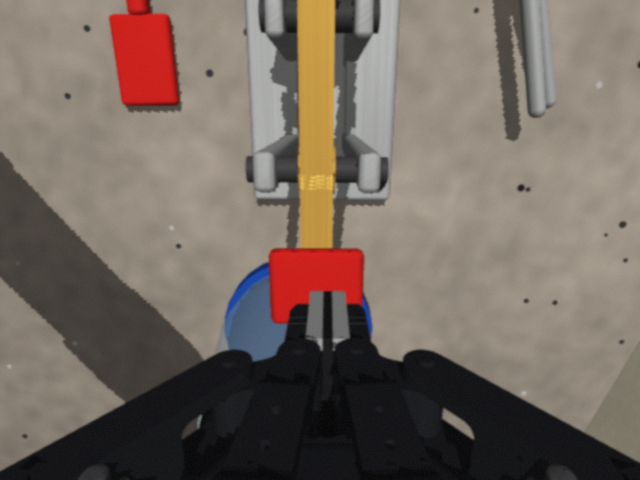

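The fingertips are over the tab (wrist: fingertips at (328,300), tab spanning columns 270–363), about 3 mm to the right. I'll press down with a small correction.

```bash
python3 -m creep '[[-3,-3,6,0,0,0],[-3,-3,12,0,0,0],[-3,-3,18,0,0,0],[-3,-3,22,0,0,0],[-3,-3,26,0,0,0],[-3,-3,29,0,0,0],[-3,-3,32,0,0,0],[-3,-3,32,0,0,0]]'; python3 mv.py
```

```text
time_s: 5.35
eef_pos: [0.5616, -0.2571, 0.2188]
orientation: [1.87, 2.515, -0.004]
wrist_force: [0.3, -4.6, 5.2]
finger_gap: 0.0001
t 5.35 tcp [ 0.5616 -0.2571  0.2188] F [ 0.3 -4.6  5.2] gap 0.0001
toolaxes cols [[-0.288, 0.958, 0.004], [0.958, 0.288, -0.006], [-0.007, 0.002, -1.0]] q [ 0.05  0.65  0.55  1.64 -0.39  0.96  1.03]
turn to align x with press x [-1.200e-02  3.000e-03 -3.138e+00]
```

```bash
python3 -m creep '[[0,0,3,0,0,0],[0,0,6,0,0,0],[0,0,9,0,0,0],[0,0,9,0,0,0]]'; python3 mv.py;  python3 - <<'E'
from cell import arm
import cv2
for n in("scene","wrist"):
    d=arm.get_image(n); cv2.imwrite(f"pics/{n}3.png",d["img"][:,:,::-1])
a=cv2.imread("pics/scene3.png")[180:330,160:340]; cv2.imwrite("pics/z3.png",cv2.resize(a,None,fx=3,fy=3))
E
```

```text
time_s: 5.85
eef_pos: [0.5621, -0.2579, 0.2143]
orientation: [1.868, 2.513, -0.001]
wrist_force: [-6.3, -1.9, 29.9]
finger_gap: 0.0002
t 5.85 tcp [ 0.5621 -0.2579  0.2143] F [-6.3 -1.9 29.9] gap 0.0002
toolaxes cols [[-0.288, 0.958, 0.008], [0.958, 0.288, -0.007], [-0.009, 0.006, -1.0]] q [ 0.06  0.65  0.55  1.65 -0.4   0.94  1.04]
turn to align x with press x [-0.014  0.009 -3.138]
```

View pics/z3.png

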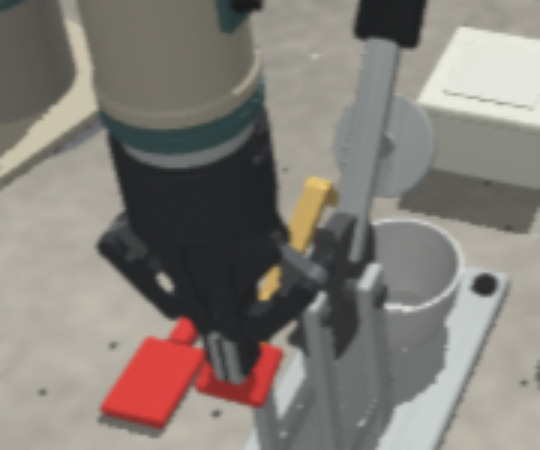

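View pics/wrist3.png

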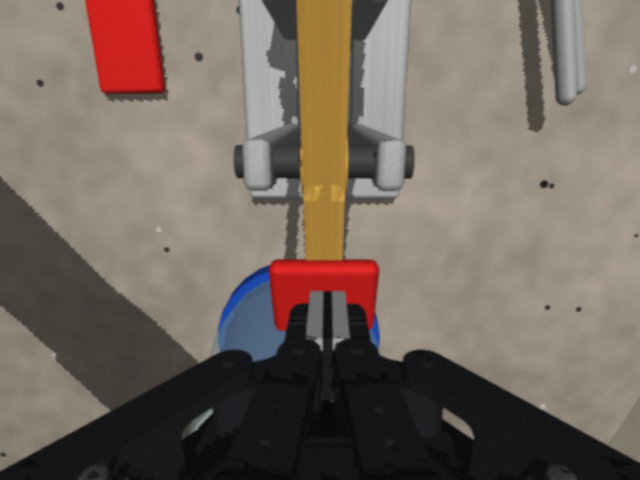

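Force rose to 30 N and the brass hook has risen clear of the teeth (tail at (320,185) in the zoomed view, previously hidden lower): the pawl is at its stop. Next I lift off and move over to the pad.

```bash
python3 -m creep '[[0,0,-30,0,0,0],[0,0,-80,0,0,0],[0,0,-130,0,0,0],[0,0,-180,0,0,0],[50,0,-190,0,0,0],[100,0,-190,0,0,0],[150,0,-190,0,0,0],[200,0,-190,0,0,0],[200,0,-190,0,0,0]]'; python3 mv.py .4906 -.0145 .34;  python3 - <<'E'
from cell import arm
import cv2
for n in("scene","side","wrist"):
    d=arm.get_image(n); cv2.imwrite(f"pics/{n}4.png",d["img"][:,:,::-1])
a=cv2.imread("pics/scene4.png")[150:400,170:390]; cv2.imwrite("pics/z4.png",cv2.resize(a,None,fx=2.4,fy=2.4,interpolation=2))
E
```

```text
time_s: 7.08
eef_pos: [0.5019, -0.0568, 0.3979]
orientation: [-1.86, -2.528, -0.003]
wrist_force: [0.2, -0.5, -0.2]
finger_gap: -0.0002
t 7.075 tcp [ 0.5019 -0.0568  0.3979] F [ 0.2 -0.5 -0.2] gap -0.0002
toolaxes cols [[-0.297, 0.955, -0.001], [0.955, 0.297, 0.003], [0.003, -0.0, -1.0]] q [-0.4   0.3   0.63  1.66 -0.19  1.24  0.57]
[0.4906, -0.0145, 0.34] -> [43.6  1.8 58.1]
turn to align x with press x [ 0.005 -0.    -3.129]
```

View pics/z4.png

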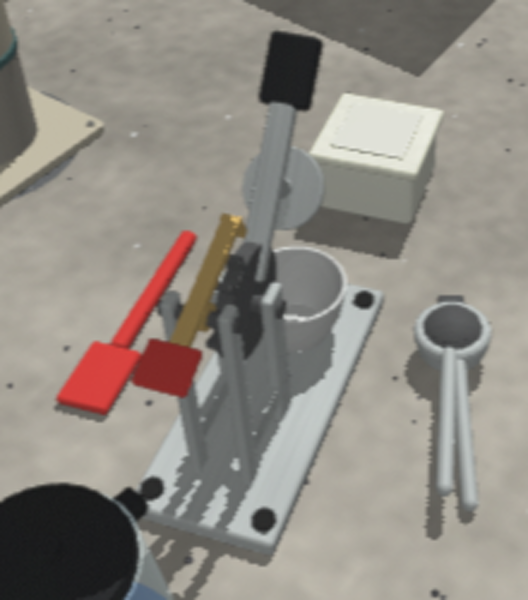

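View pics/wrist4.png

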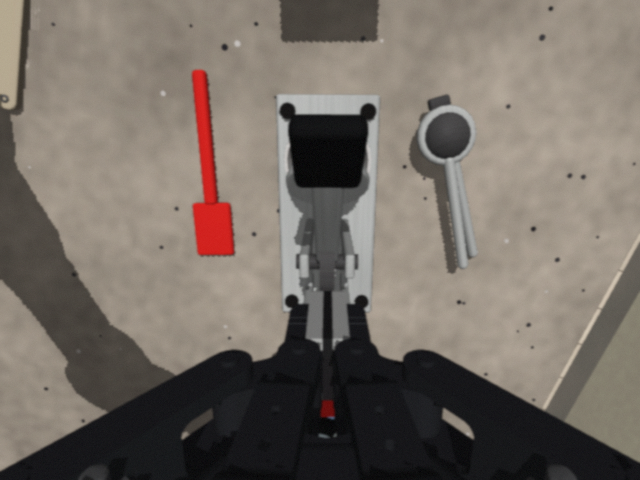

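View pics/side4.png

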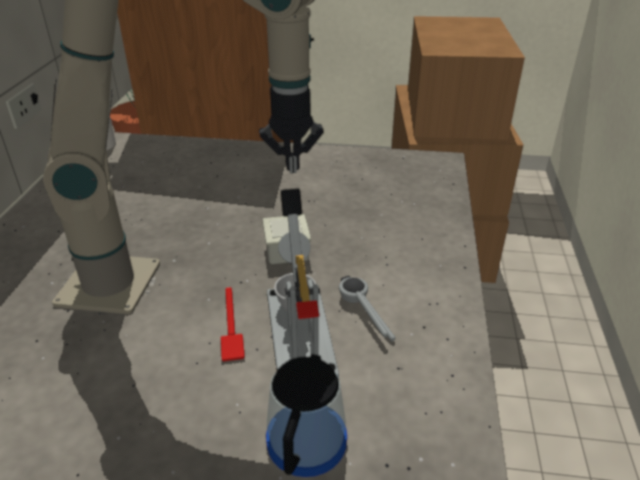

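The tab stays down after lift-off. The arm is unmoved, and the pad at (328,150) in the wrist view is in line with the fingers. I'll descend to just above the pad.

```bash
python3 -m creep '[[16,0,0,0,0,0],[33,1,20,0,0,0],[33,1,50,0,0,0],[33,1,75,0,0,0],[33,1,88,0,0,0],[33,1,88,0,0,0]]'; python3 mv.py .4938 -.0251 .2952;  python3 - <<'E'
from cell import arm
import cv2
d=arm.get_image("wrist"); cv2.imwrite("pics/wrist5.png",d["img"][:,:,::-1])
d=arm.get_image("scene");cv2.imwrite("pics/z5.png",cv2.resize(d["img"][90:290,180:380,::-1],None,fx=3,fy=3))
E
```

```text
time_s: 7.98
eef_pos: [0.4936, -0.0299, 0.3098]
orientation: [-1.872, -2.521, 0.002]
wrist_force: [-0.3, 0.3, 0.1]
finger_gap: -0.0002
t 7.975 tcp [ 0.4936 -0.0299  0.3098] F [-0.3  0.3  0.1] gap -0.0002
toolaxes cols [[-0.289, 0.957, -0.002], [0.957, 0.289, -0.0], [0.0, -0.001, -1.0]] q [-0.43  0.36  0.6   1.84 -0.24  1.01  0.56]
[0.4938, -0.0251, 0.2952] -> [ 4.5  1.6 14.6]
turn to align x with press x [ 0.000e+00 -2.000e-03 -3.137e+00]
```

View pics/z5.png

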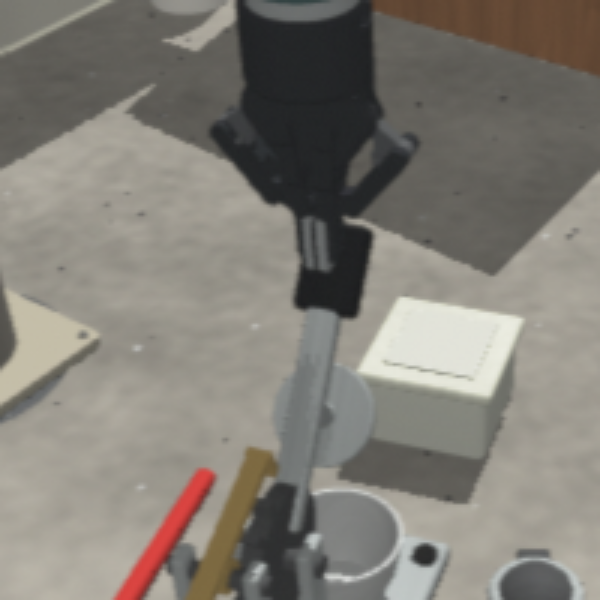

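View pics/wrist5.png

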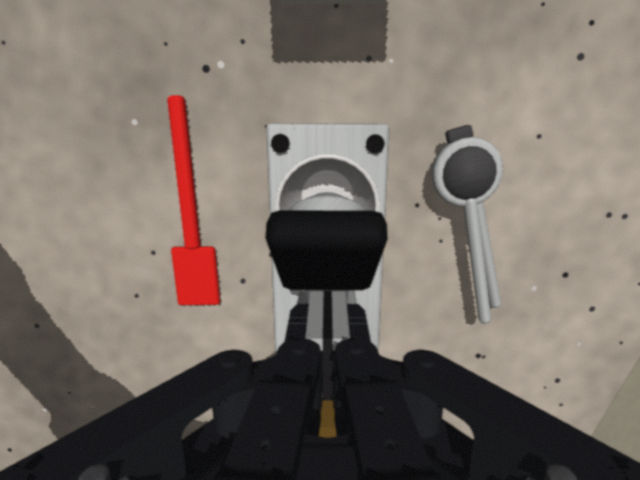

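```bash
python3 -m creep '[[4,1,7,0,0,0],[8,1,14,0,0,0],[17,1,23,0,0,0],[26,1,32,0,0,0],[32,1,39,0,0,0],[38,1,47,0,0,0],[44,1,55,0,0,0],[49,1,63,0,0,0],[49,1,63,0,0,0]]'; python3 mv.py;  python3 - <<'E'
from cell import arm
import cv2
d=arm.get_image("scene");cv2.imwrite("pics/z6.png",cv2.resize(d["img"][120:320,180:380,::-1],None,fx=3,fy=3))
E
```

```text
time_s: 9.2
eef_pos: [0.4806, 0.0179, 0.247]
orientation: [-1.871, -2.523, 0.0]
wrist_force: [-0.3, 0.6, 0.3]
finger_gap: 0.0004
t 9.2 tcp [0.4806 0.0179 0.247 ] F [-0.3  0.6  0.3] gap 0.0004
toolaxes cols [[-0.29, 0.957, -0.0], [0.957, 0.29, 0.0], [0.0, -0.0, -1.0]] q [-0.49  0.41  0.56  1.97 -0.29  0.84  0.51]
turn to align x with press x [ 0.000e+00 -1.000e-03 -3.136e+00]
```

View pics/z6.png

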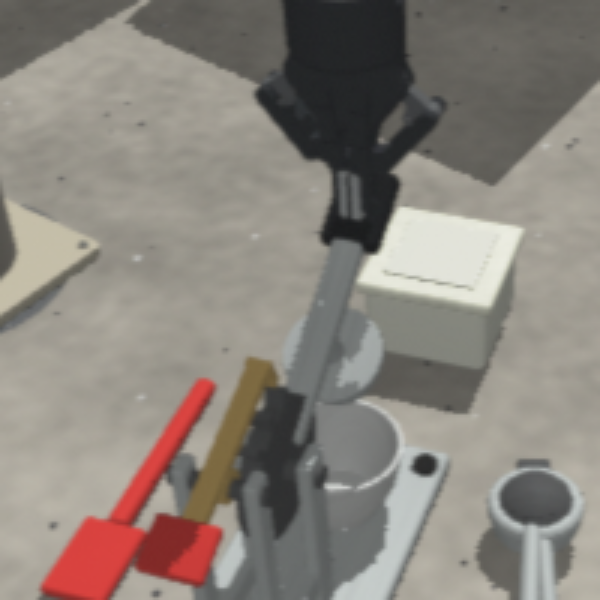

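The arm is going down, with the fingertips on the pad at (350,205) and the pawl still pressed. I'll continue along the arc.

```bash
python3 -m creep '[[5,0,8,0,0,0],[9,0,16,0,0,0],[13,0,25,0,0,0],[16,0,33,0,0,0],[19,0,42,0,0,0],[21,0,51,0,0,0],[23,0,60,0,0,0],[25,0,70,0,0,0],[26,0,79,0,0,0],[26,0,83,0,0,0]]'; python3 mv.py
```

```text
time_s: 10.5
eef_pos: [0.4729, 0.0428, 0.1637]
orientation: [-1.871, -2.522, 0.0]
wrist_force: [-0.7, 0.0, 4.6]
finger_gap: 0.0003
t 10.5 tcp [0.4729 0.0428 0.1637] F [-0.7  0.   4.6] gap 0.0003
toolaxes cols [[-0.29, 0.957, -0.001], [0.957, 0.29, 0.001], [0.001, -0.001, -1.0]] q [-0.47  0.53  0.47  2.07 -0.4   0.63  0.56]
turn to align x with press x [ 1.000e-03 -1.000e-03 -3.136e+00]
```

```bash
python3 -m creep '[[0,0,3,0,0,0],[0,0,6,0,0,0],[0,0,9,0,0,0],[0,0,11,0,0,0],[0,0,12,0,0,0],[0,0,12,0,0,0]]'; python3 mv.py;  python3 - <<'E'
from cell import arm
import cv2
d=arm.get_image("scene");cv2.imwrite("pics/z7.png",cv2.resize(d["img"][150:350,180:380,::-1],None,fx=3,fy=3))
E
```

```text
time_s: 11.25
eef_pos: [0.4731, 0.0431, 0.157]
orientation: [-1.871, -2.521, -0.008]
wrist_force: [-14.4, 2.7, 58.6]
finger_gap: -0.0003
t 11.25 tcp [0.4731 0.0431 0.157 ] F [-14.4   2.7  58.6] gap -0.0003
toolaxes cols [[-0.289, 0.957, 0.002], [0.957, 0.289, 0.005], [0.005, 0.003, -1.0]] q [-0.46  0.54  0.45  2.08 -0.41  0.61  0.58]
turn to align x with press x [ 0.008  0.005 -3.137]
```

View pics/z7.png

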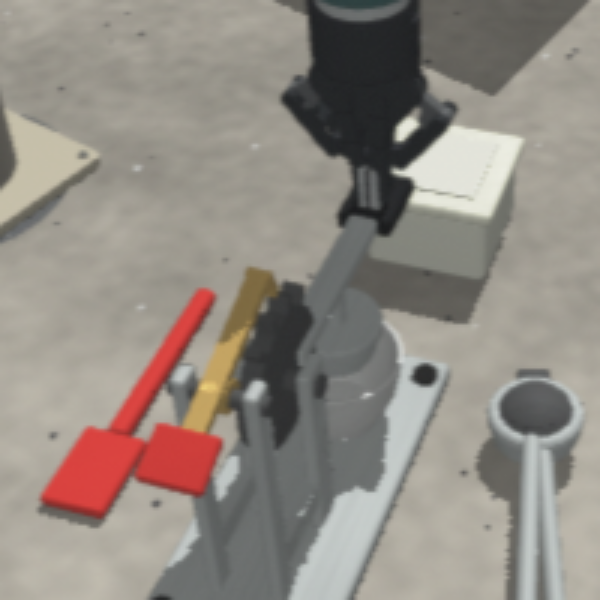

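The arm is level at z = 0.157, with 59 N against the stop, and the hook is still up. I'll lift away.

```bash
python3 -m creep '[[0,0,-6,0,0,0],[0,0,-15,0,0,0],[0,0,-50,0,0,0],[0,0,-100,0,0,0],[0,0,-150,0,0,0],[0,0,-200,0,0,0],[0,0,-230,0,0,0],[0,0,-230,0,0,0],[0,0,-230,0,0,0]]'; python3 mv.py;  python3 - <<'E'
from cell import arm
import cv2
d=arm.get_image("scene");cv2.imwrite("pics/z8.png",cv2.resize(d["img"][150:400,170:390,::-1],None,fx=2.4,fy=2.4))
d=arm.get_image("side");cv2.imwrite("pics/side8.png",d["img"][:,:,::-1])
# expected pad corners, arm level, in scene zoom
from geo import *
D=arm.get_image("scene"); c,s=np.cos(-1.2819),np.sin(-1.2819)
for L in(1.05,.99,.9):
  a=1.05-L; o=[]
  for r,y in((.22,-.022),(.22,.022),(.16,.022),(.16,-.022)):
    x=-r*np.cos(a)+.008*np.sin(a); z=.15+r*np.sin(a)+.008*np.cos(a)
    o.append(((proj(D,np.array([.5256+c*x-s*y,-.1322+s*x+c*y,z]))-[170,150])*2.4).round(0).tolist())
  print(L,o)
E
```

```text
time_s: 12.42
eef_pos: [0.4724, 0.0423, 0.3811]
orientation: [-1.871, -2.522, 0.003]
wrist_force: [-0.7, 0.1, -0.1]
finger_gap: -0.0002
t 12.425 tcp [0.4724 0.0423 0.3811] F [-0.7  0.1 -0.1] gap -0.0002
toolaxes cols [[-0.29, 0.957, -0.002], [0.957, 0.29, -0.001], [0.0, -0.002, -1.0]] q [-0.64  0.26  0.64  1.77 -0.16  1.17  0.34]
turn to align x with press x [ 0.000e+00 -3.000e-03 -3.136e+00]
1.05 [[313.0, 132.0], [357.0, 140.0], [336.0, 179.0], [291.0, 170.0]]
0.99 [[312.0, 121.0], [356.0, 130.0], [336.0, 171.0], [290.0, 162.0]]
0.9 [[310.0, 106.0], [355.0, 114.0], [334.0, 160.0], [288.0, 151.0]]
```

View pics/z8.png

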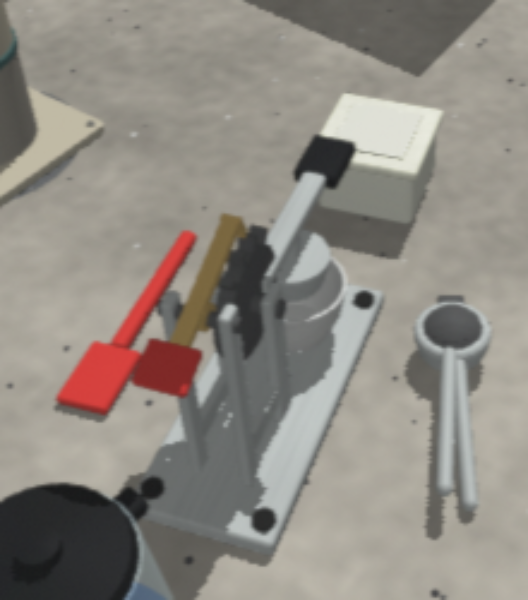

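View pics/side8.png

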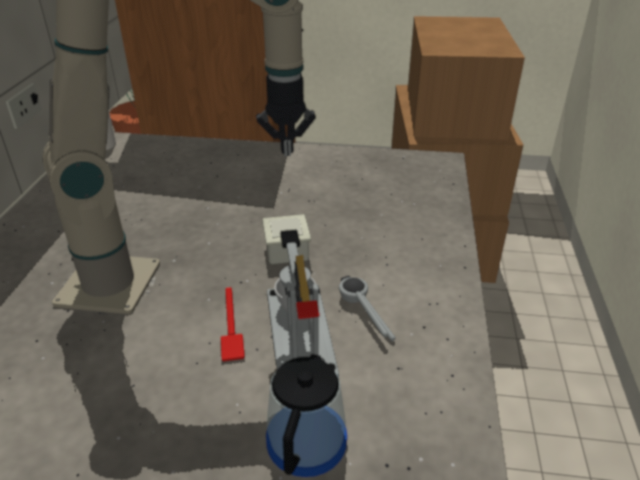

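The pad corners at (316,135) and (356,142) match the prediction for the fully down arm (rows 132 and 140, against 121 and 130 at 0.99 rad). The tab is still down and the bystanders are at their original pixels.

```bash
python3 -c "
from cell import arm
print(arm.close_job())"
```

```text
the job is handed in; nothing more can be done
None
```

I closed the press and handed the job in at about 12.4 s of the 56 s allowed. The hand-in gives no verdict, so the results below are from my own checks.

- **Pawl:** I pressed the red tab with the shut fingertips until the force rose from 5 N to 30 N at its stop. The hook stood clear of the teeth, and it stayed clear after I lifted off and in the last pictures.
- **Arm:** I pushed the black pad down along its arc until the force reached about 59 N at z = 0.157 m, against 0.158 m expected. After I let go, the pad corners in the picture matched the fully down position to within about 3 pixels.
- **Surroundings:** The kettle, tub, squeezer and scraper look unmoved in the scene and side views. The hand is about 22 cm above the pad, with wrist force near zero.

One small disagreement: I measured the tab's height before pressing as 0.225–0.227 m, against 0.231 m in the text. This did not affect the press, because I stopped on contact force. I read the joint angles from pictures and contact, not directly.

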